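Wind the marble rack under the viewing ring

TASK

Swing the red-balled toggle clamp up and back over centre to free the slide, then wind the black-knobbed crank clockwise, as many turns as it takes, until the middle marble of the birch rack sits centred under the brass viewing ring, and finally swing the clamp back over so that it holds the slide again. Move the rack only with its crank, never wind while the clamp is on, keep the marbles in their holes, and leave the bottle, mug, bookend and sieve ring where they stand.

Things in the scene. Friction and masses are not known exactly. Their poses are not given: they have to be found in the camera images.
- unit: Fixed slide unit: cherry base board 150 x 620 x 20 mm, origin on the table; y runs along the slide (board from y -260 to +360), +x away from the robot. In this frame: crank axis x 0, y -170, over a grey gearbox 90 x 90 mm, top 75 mm above the table; clamp pivot x 58, y 0; bearing block at y 345, 44 mm high. The rack travels to +y, away from the crank.
- crank_axis (a point): Point on the upright axis of the crank, 120 mm above the table, level with the middle of the knob. The crank arm is a flat steel bar, top 95 mm above the table, with a round hub up to 99 mm; the knob circles the axis at 55 mm radius.
- knob_mid (a point): Middle of the black upright crank knob (120 mm above the table): round, 26 mm diameter, reaching from 96 to 142 mm above the table. It spins freely on its pin, so it can be held and carried round without turning the gripper, or pushed round. It needs about 6 N along the circle and stays where it is left.
- crank (a joint): Crank angle in rad, 0 at the start (knob then on the unit's -x side of the axis), growing clockwise seen from above, range -0.4 to 23. A full clockwise turn drives the rack 45 mm along the unit's +y (7.16 mm per rad); anticlockwise brings it back. The rack starts on the crank's side of the viewing ring, 65 to 115 mm short.
- clamp (a joint): Toggle clamp angle, rad: 0 = on (rubber foot on the steel slide bar, red ball leaning to the unit's -x, 52 degrees above level), 1.45 = fully off (ball leaning to +x, 45 degrees above level). Starts on. The ball is straight above the pivot at 0.66; past that it falls to that side's stop by its weight. 1 to 2 N on the ball swings it. Below 0.5 it counts as on.
- clamp_pivot (a point): Clamp hinge, 70 mm above the table; its axis is the unit's y axis. Two steel cheeks, 30 mm wide in all, 24 mm deep, rise to 80 mm.
- clamp_ball (a point): Centre of the red ball (26 mm diameter) on the end of the clamp's 12 mm handle rod, 85 mm from the pivot: 137 mm above the table when on, 130 mm when off, 155 mm at the top of its swing.
- rack: The driven carriage with the birch rack (80 x 190 mm, 34 mm thick, top 79 mm above the table), origin 30 mm above the table under the middle hole; axes as the unit's. A steel slide bar 24 mm wide, top 50 mm above the table, trails from it under the clamp's foot to the gearbox. A brass pointer sticks out to +x at the middle hole.
- rack_mid (a point): Centre of the mouth of the rack's middle hole, 79 mm above the table.
- viewer: Fixed brass stand on a black foot (64 mm disc), origin under the foot, axes parallel to the unit's. Post 210 mm high; from it an arm carries the ring over the slide's centre line. A green tab on the foot, 62 mm high, marks the same line for the rack's brass pointer.
- viewer_eye (a point): Centre of the horizontal brass viewing ring (84 mm outside, 68 mm inside), 200 mm above the table, 125 mm to -x of the stand. The middle hole must come straight under it.
- marble_small: Copper-veined marble, 34 mm diameter, loose in the rack's hole nearest the crank; origin at its centre. The holes are 22 mm deep.
- marble_mid: Copper-veined marble, 40 mm diameter, loose in the rack's middle hole; origin at its centre.
- marble_large: Copper-veined marble, 46 mm diameter, loose in the rack's far hole; origin at its centre.
- bottle: Bystander: indigo bottle, 68 mm diameter, 190 mm tall, origin under its foot.
- mug: Bystander: mustard mug, 82 mm diameter without its handle, 92 mm tall, origin under its foot.
- bookend: Bystander: black cast iron wedge bookend, 85 x 80 mm, 118 mm tall, origin under its middle.
- sieve: Bystander: brass sieve ring, 100 mm diameter, 24 mm high, origin under its middle.

How it is judged:
By the outcome, as a careful person would: the job done as asked, in the order asked, and still so for the second after the job is handed in, with the robot touching nothing.
It also fails if it takes over 72 s, if anything falls off the work surface, if the arm or the gripper's body presses on something with over 40 N, if the wrist force passes 120 N, or if a joint passes its speed limit or range.

ROBOT

A 6-joint arm with a two-finger parallel gripper is mounted at the origin on the work surface. World frame = base frame: x ahead of the robot, y to its left, z up, the work surface at z = 0. Lengths are in m, angles in degrees, forces in N, time in s.
With the tool pointing down it reaches from about 0.25 to 0.725 m from the base axis. Payload 9.7 kg.
Tool frame: the origin (TCP) lies between the finger pads; the fingertips stand 19 mm ahead of it and the grasp point (between the pads) is the TCP; z points along the fingers, y is the line along which they close (so a half turn about z gives the same grasp; the last joint's range is limited). The gripper opens to 85 mm and grips with 20 to 120 N. Pads are 22 mm wide; open, the fingers measure 114 mm over their backs; the gripper's body (76 mm by 85 mm) begins 54 mm behind the grasp point. The pads swing forward as they close: fully open they stand 13 mm farther back than shut.
Start: joints at [-68.64, 4.979, 10.078, 95.1, 0, 90], TCP at [0.2, -0.512, 0.25] pointing down, gripper open.
Joint ranges: [-179.16, 179.16], [-48.56, 103.87], [-65.8, 70.77], [-126.05, 130.52], [-82.76, 87.17], [-180, 180]. Speed limits (degrees/s): [127.2, 127.2, 147.25, 180, 180, 180].

INTERFACE

Orientations are given as [roll, pitch, yaw] about the fixed x, y, z axes, in that order (R = Rz(yaw) Ry(pitch) Rx(roll)).
In Python, from workcell import telemetry, camera, calibration, workorder gives the robot as it stands.
- The arm moves only by the tool play_rows, never from a script. Its argument "increments" is a list of rows, each a list of 3 entries, a list of its own where there are three numbers: the shift along the tool's x, y, z in mm, then the turn, a rotation vector about the tool's x, y, z in degrees, then the closure, from 0 (fully open) to 1 (shut). In form: [[[x, y, z], [ax, ay, az], jaw], ...]. A call has 1 to 20 rows; each row is the pose to reach, as a shift and turn from the pose commanded when the call began, along the tool's axes at that moment; what a row does not reach only later rows make up. A row lasts 1/10 s, in which the tool goes at most 50 mm and 8.59 degrees, less where a joint would pass 70% of its speed; a pose out of reach is approached as far as the arm can. A call with a gripper value outside its range is refused whole. The fingers move at their own pace and stop on an object; "grip_force" is the grip in N (left out, the last holds). Time passes only in rows, so rows that repeat a pose let the fingers close. It gives the time, the measured TCP pose, the force, the opening and the grip force at its end, in the units of the state.
- telemetry.get_obs(): the state, without advancing time (a new reading comes with each control period).
- camera(name): name is "scene" or "side" or "wrist"; returns (picture, depth): 400x640x3 uint8, red, green, blue; 400x640 float32, m along the optical axis (not along the pixel's ray), 0 where there is no reading.
- calibration(name): a dict with "vertical_fov" (degrees; the focal length in pixels is half the picture's height over the tangent of half this angle, whatever the lens; pixels are square), "cx", "cy" (the principal point, pixels), "k1" (the pictures are not rectified: a ray, as slopes to the right and down, at radius r is drawn at 1 + k1 r^2 times it, then the intrinsics apply), "rvec" (rotation vector, rad) and "tvec" (3), from world to camera coordinates, as OpenCV has them; the wrist camera has in their place "hand_eye" (4x4, takes a point from camera to tool coordinates, whose origin is the TCP and whose axes are the flange's). Camera axes: x right, y down, z forward; pixel columns grow to the right and rows downward; lengths in m; the calibration is good to about 2 mm. A picture is of the moment at which its call begins: read the wrist's pose just before it. calibration takes no time and is no camera call.
- workorder.job_done(): hands the job in; it is judged then, once.
The state is a dict: "time": time; "q": joint angles; "qd": joint speeds; "joint_efforts": joint torques, N m; "ee_pos": TCP position; "tcp_rot": TCP orientation; "wrist_force": force on the tool from outside, world axes, zero at the start; "torque": the same for the moment, N m; "opening": finger opening in m; "grasp_force": force on a finger pad.
Only numpy, scipy, OpenCV 4.12 (cv2) and the standard library are available. Lean on these libraries where they do the work, as an engineer would, in place of code of your own. Each camera call takes 0.05 s, during which the arm holds its last target. There are 200 camera calls.

## Working session

There is one attempt and no reset: what is moved stays moved. The work goes in short steps, Python scripts to look and compute and a tool call to move; the robot and the scene stay as the last step left them, time stands still between calls to the robot, and variables do not carry over. Pictures are saved under pics/ and viewed, at most 10 in all, crops included, and the job is handed in when it is done.

Besides the shell and the picture viewer there is one more tool, called after "Emit:" as name(argument=value, ...) on one line, values as JSON. play_rows: Moves the arm, as the interface text tells. Its arguments: {"type":"object","properties":{"increments":{"type":"array"},"grip_force":{"type":"number"}},"required":["increments"]}

```bash
ls; mkdir -p pics
cat > h.py <<'E'
import numpy as np, cv2
from workcell import telemetry, camera, calibration, workorder
from scipy.spatial.transform import Rotation as R
def K(c):
    f=200/np.tan(np.radians(c["vertical_fov"])/2)
    return f,c["cx"],c["cy"],c["k1"]
def cloud(name,img=None):
    o=telemetry.get_obs()
    p,d=camera(name); c=calibration(name); f,cx,cy,k=K(c)
    v,u=np.mgrid[0:400,0:640]; a=(u-cx)/f; b=(v-cy)/f
    x,y=a.copy(),b.copy()
    for _ in range(20):
        s=1+k*(x*x+y*y); x,y=a/s,b/s
    P=np.stack([x*d,y*d,d],-1).astype(float)
    if "hand_eye" in c:
        H=np.array(c["hand_eye"]); P=P@H[:3,:3].T+H[:3,3]
        M=R.from_euler('xyz',o["tcp_rot"],degrees=True).as_matrix(); P=P@M.T+np.array(o["ee_pos"])
    else:
        M=cv2.Rodrigues(np.array(c["rvec"],float))[0]; P=(P-np.array(c["tvec"]).ravel())@M
    P[d==0]=np.nan
    return p,P
def save(p,n): cv2.imwrite("pics/"+n,p[...,::-1])
E
python3 - <<'E'
from h import *
o=telemetry.get_obs(); print(o)
for n in("scene","side"):
    p,P=cloud(n); save(p,n+"0.png"); np.savez(n,p=p,P=P)
    c=calibration(n); M=cv2.Rodrigues(np.array(c["rvec"],float))[0]; print(n,-M.T@np.array(c["tvec"]).ravel(), M[2])
E
```

```text
pics
{'time': 0.0, 'q': array([-6.86400561e+01,  5.01225317e+00,  1.00340777e+01,  9.50988221e+01,
       -1.03125379e-03,  8.99975857e+01]), 'qd': array([-0.0124671 ,  0.04856908,  0.09636468,  0.002007  ,  0.0173751 ,
        0.05090634]), 'joint_efforts': array([-4.23579368e-04, -5.20393074e+01,  4.64796960e+01,  1.66332547e-02,
        2.83286192e-05,  2.62540760e-05]), 'ee_pos': array([ 0.20024716, -0.51203707,  0.24956861]), 'tcp_rot': array([-1.79923002e+02,  1.02800836e-03,  2.13623596e+01]), 'wrist_force': array([-0.57632849,  0.07101372,  0.40030134]), 'torque': array([0.01412683, 0.02214161, 0.03039118]), 'grasp_force': 0.0, 'opening': 0.08536129191563928}
scene [1.13729535 0.0585597  0.889489  ] [-0.61527394 -0.09150677 -0.78298435]
side [ 0.52980666 -0.77068387  1.06049212] [ 0.0160994  0.6258669 -0.7797637]
```

View pics/scene0.png

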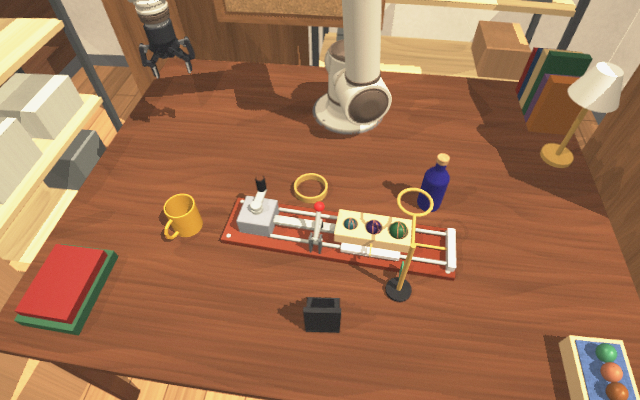

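View pics/side0.png

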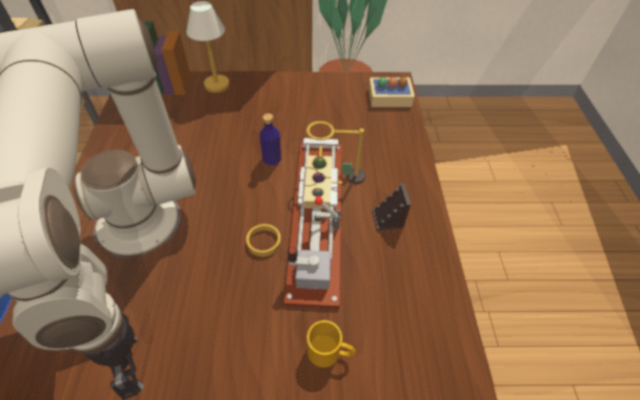

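The scene shows the crank knob at (261,184), hub (257,208), red ball (319,208), rack (375,230), ring (415,202), bearing (451,250). In the side view the knob is at (293,256), ball (319,200), ring (320,130).

Run:
```python
from h import *
np.set_printoptions(precision=4,suppress=True)
for n,boxes in (("scene",dict(knob=(250,170,275,196),hub=(235,190,285,240),ball=(308,198,330,218),bear=(440,222,465,275),rack=(330,205,418,250),ring=(390,180,440,220),tab=(385,255,415,305),all=(215,170,470,280))),
 ("side",dict(knob=(284,245,300,268),hub=(290,240,335,292),ball=(308,190,330,210),bear=(298,135,345,160),rack=(295,140,345,210),ring=(300,115,342,145),tab=(340,155,372,190),all=(280,115,350,310)))):
    z=np.load(n+".npz"); p,P=z["p"].astype(int),z["P"]
    def reg(b):
        x0,y0,x1,y1=b; return p[y0:y1,x0:x1].reshape(-1,3),P[y0:y1,x0:x1].reshape(-1,3)
    def rep(t,Q):
        if len(Q): print(n,t,len(Q),"med",np.nanmedian(Q,0),"mid",(np.nanmin(Q,0)+np.nanmax(Q,0))/2,"ext",np.nanmax(Q,0)-np.nanmin(Q,0))
    c,Q=reg(boxes["knob"]); rep("knob",Q[(c.max(1)<60)&(Q[:,2]>.1)])
    c,Q=reg(boxes["hub"]); rep("gear",Q[abs(Q[:,2]-.075)<.004]); rep("bar/hub",Q[(abs(Q[:,2]-.097)<.006)])
    c,Q=reg(boxes["ball"]); m=(c[:,0]>120)&(c[:,1]<60)&(Q[:,2]>.1); rep("ball",Q[m])
    if m.sum()>8:
        from scipy.optimize import least_squares
        q=Q[m]; s=least_squares(lambda t:np.linalg.norm(q-t,axis=1)-.013,q.mean(0)-[0,0,.01],loss="soft_l1",f_scale=.002); print("ballfit",s.x)
    c,Q=reg(boxes["bear"]); rep("bear",Q[abs(Q[:,2]-.044)<.004])
    c,Q=reg(boxes["rack"]); q=Q[abs(Q[:,2]-.079)<.004]; rep("rack",q); print(cv2.minAreaRect((q[:,:2]*1000).astype(np.float32)))
    c,Q=reg(boxes["ring"]); rep("ring",Q[abs(Q[:,2]-.2)<.008])
    c,Q=reg(boxes["tab"]); rep("tab",Q[(c[:,1]>c[:,0]+15)&(Q[:,2]>.02)])
    c,Q=reg(boxes["all"]); q=Q[abs(Q[:,2]-.02)<.005]; q=q[(c[abs(Q[:,2]-.02)<.005][:,0]>70)]; print("board",cv2.minAreaRect((q[:,:2]*1000).astype(np.float32)))
```

```text
scene knob 79 med [ 0.4996 -0.1898  0.1209] mid [ 0.4963 -0.1923  0.1203] ext [0.015  0.0222 0.0403]
scene gear 701 med [ 0.5564 -0.1916  0.0747] mid [ 0.5455 -0.1967  0.075 ] ext [0.0923 0.0904 0.0079]
scene bar/hub 173 med [ 0.5346 -0.1939  0.0967] mid [ 0.5254 -0.1958  0.097 ] ext [0.0676 0.0282 0.0118]
scene ball 11 med [ 0.5712 -0.0307  0.1387] mid [ 0.5705 -0.0286  0.1394] ext [0.0059 0.0145 0.0138]
ballfit [ 0.575  -0.0309  0.1269]
scene bear 307 med [0.5851 0.3151 0.0435] mid [0.5761 0.3147 0.0439] ext [0.1205 0.0253 0.0076]
scene rack 1478 med [0.5717 0.1004 0.0788] mid [0.5624 0.111  0.079 ] ext [0.0937 0.1936 0.0079]
((562.6004028320312, 111.230712890625), (191.252685546875, 83.14102935791016), 86.48318481445312)
scene ring 349 med [0.5757 0.1928 0.2028] mid [0.5732 0.1935 0.2017] ext [0.0953 0.0831 0.0104]
scene tab 24 med [0.656  0.1873 0.0578] mid [0.6556 0.1882 0.0428] ext [0.0227 0.0044 0.0429]
board ((502.49530029296875, 27.881744384765625), (620.9989624023438, 287.6453552246094), 84.09380340576172)
side knob 36 med [ 0.4867 -0.2085  0.1261] mid [ 0.4867 -0.2077  0.1
[... 255 characters left out ...]
 0.5563 -0.0398  0.1442] mid [ 0.5563 -0.0402  0.1437] ext [0.0111 0.008  0.0057]
ballfit [ 0.5598 -0.0328  0.1353]
side bear 130 med [0.5706 0.3098 0.0429] mid [0.5726 0.3083 0.0439] ext [0.1163 0.0352 0.0078]
side rack 768 med [0.5561 0.0895 0.0785] mid [0.5601 0.1087 0.079 ] ext [0.0879 0.1941 0.0079]
((560.8093872070312, 108.66582489013672), (193.06134033203125, 79.94857025146484), 86.57318115234375)
side ring 191 med [0.5705 0.185  0.2015] mid [0.5774 0.1898 0.2001] ext [0.1033 0.0822 0.0135]
side tab 51 med [0.6556 0.1842 0.0413] mid [0.6564 0.1834 0.0421] ext [0.0191 0.0081 0.043 ]
board ((557.0772094726562, 17.4461669921875), (232.339599609375, 628.8500366210938), 2.3167808055877686)
```

Emit:
play_rows(increments=[[[30, -20, 0], [0, 0, 3], 0.5], [[75, -52, 0], [0, 0, 8], 1], [[478, -332, -20], [0, 0, 24.9], 1], [[478, -332, -20], [0, 0, 24.9], 1], [[478, -332, -20], [0, 0, 24.9], 1], [[478, -332, -20], [0, 0, 24.9], 1], [[478, -332, -20], [0, 0, 24.9], 1], [[478, -332, -20], [0, 0, 24.9], 1], [[478, -332, -20], [0, 0, 24.9], 1], [[478, -332, -20], [0, 0, 24.9], 1], [[478, -332, -20], [0, 0, 24.9], 1], [[478, -332, -20], [0, 0, 24.9], 1], [[478, -332, -20], [0, 0, 24.9], 1], [[478, -332, -20], [0, 0, 24.9], 1], [[478, -332, -20], [0, 0, 24.9], 1], [[478, -332, -20], [0, 0, 24.9], 1], [[478, -332, -20], [0, 0, 24.9], 1]])

```text
time: 1.8
ee_pos: [0.524, -0.0321, 0.2706]
tcp_rot: [-179.9, -0.0, -3.5]
wrist_force: [0.1, 0.5, -0.2]
opening: -0.0
grasp_force: 0.0
```

Run:
```python
from h import *
p,P=cloud("wrist"); save(p,"w1.png"); np.savez("w1",p=p,P=P); o=telemetry.get_obs(); print(o["time"],o["ee_pos"],o["tcp_rot"],o["q"])
```

```text
1.85 [ 0.52403202 -0.03197651  0.2705635 ] [-1.79915995e+02 -2.49266968e-02 -3.47753781e+00] [-3.53444211e+00  2.00255484e+00  9.22294054e+00  9.71955424e+01
  8.40299250e-02  1.79943096e+02]
```

View pics/w1.png

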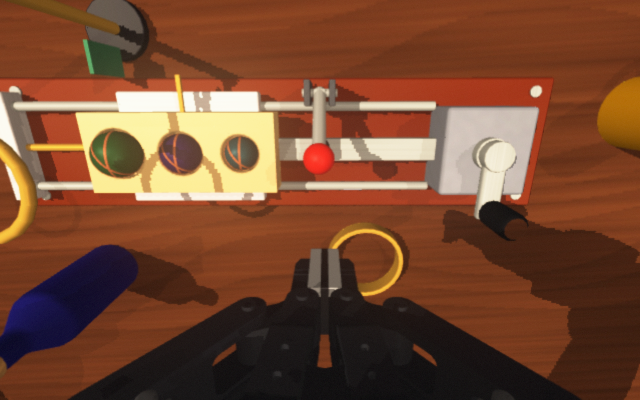

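The wrist view shows the ball at (319,158), hub (495,155), knob top (490,213), gearbox (485,150), the marbles at (117,153), (180,153), (240,153), and part of the viewing ring at left.

Run:
```python
from h import *
np.set_printoptions(precision=4,suppress=True)
z=np.load("w1.npz"); p,P=z["p"].astype(int),z["P"]
def reg(b):
    x0,y0,x1,y1=b; return p[y0:y1,x0:x1].reshape(-1,3),P[y0:y1,x0:x1].reshape(-1,3)
def rep(t,Q):
    r=cv2.minAreaRect((Q[:,:2]*1000).astype(np.float32)); c,_=cv2.minEnclosingCircle((Q[:,:2]*1000).astype(np.float32))
    print(t,len(Q),"med",np.median(Q,0),"rect",np.round(r[0],1),np.round(r[1],1),round(r[2],1),"circ",np.round(c,1),round(_,1))
_,Q=reg((420,80,560,215)); rep("gear",Q[abs(Q[:,2]-.075)<.003]); rep("hub",Q[abs(Q[:,2]-.099)<.0015]); 
_,Q=reg((470,120,530,245)); rep("bar",Q[abs(Q[:,2]-.095)<.0025]); 
_,Q=reg((465,195,535,245)); rep("knobtop",Q[abs(Q[:,2]-.142)<.003])
_,Q=reg((70,100,290,200)); rep("rack",Q[abs(Q[:,2]-.079)<.003])
for u in (117,180,240):
    c,Q=reg((u-30,120,u+30,185)); q=Q[Q[:,2]>.086]; rep("marble",q)
    r={117:.023,180:.02,240:.017}[u]
    from scipy.optimize import least_squares
    print(least_squares(lambda t:np.linalg.norm(q-t,axis=1)-r,q.mean(0)-[0,0,.01],loss="soft_l1",f_scale=.002).x)
c,Q=reg((295,135,345,185)); q=Q[Q[:,2]>.125]; print("ball",least_squares(lambda t:np.linalg.norm(q-t,axis=1)-.013,q.mean(0)-[0,0,.01],loss="soft_l1",f_scale=.002).x)
_,Q=reg((290,70,350,110)); rep("cheek",Q[abs(Q[:,2]-.08)<.004])
_,Q=reg((0,60,560,215)); rep("board",Q[abs(Q[:,2]-.02)<.004])
```

```text
gear 5958 med [ 0.5539 -0.1869  0.0754] rect [ 541.6 -196.6] [89.6 88.7] 86.6 circ [ 541.3 -197. ] 60.9
hub 719 med [ 0.5416 -0.1965  0.0993] rect [ 523.6 -197.3] [65.3 29.9] 0.6 circ [ 523.5 -190.1] 33.6
bar 840 med [ 0.5127 -0.1915  0.0953] rect [ 516.7 -194.6] [78.6 24.3] 0.5 circ [ 516.6 -191.4] 39.8
knobtop 206 med [ 0.4922 -0.1867  0.1407] rect [ 487.8 -192.1] [20.9 24.7] 65.7 circ [ 487.  -193.5] 12.6
rack 10878 med [0.5651 0.0985 0.0794] rect [559.7 112.6] [192.   79.8] 86.5 circ [559.8 111.9] 102.9
marble 1683 med [0.5653 0.1674 0.0971] rect [564.4 173.3] [43.7 42.6] 42.8 circ [563.6 173.5] 22.4
[0.5636 0.1745 0.0802]
marble 1071 med [0.5612 0.1083 0.0928] rect [559.7 111. ] [35.8 35.3] 18.6 circ [560.1 111.6] 18.6
[0.5599 0.112  0.0773]
marble 489 med [0.5569 0.0508 0.0888] rect [555.7  51.9] [25.5 24.3] 6.9 circ [556.2  51.7] 13.2
[0.5562 0.0519 0.0743]
ball [ 0.5577 -0.0281  0.1371]
cheek 461 med [ 0.609  -0.0319  0.0803] rect [609.7 -31.4] [29.7 23.2] 86.5 circ [609.1 -31.3] 18.4
board 27022 med [ 0.5818 -0.0361  0.0204] rect [563.2  20.5] [616.9 167.7] 86.5 circ [555.2  20.9] 315.5
```

Emit:
play_rows(increments=[[[0, -1, 40], [0, 0, -3.5], 1], [[0, -2, 80], [0, 0, -3.5], 1], [[0, -2, 115], [0, 0, -3.5], 1], [[0, -2, 127], [0, 0, -3.5], 1], [[6, -2, 127], [0, 0, -3.5], 1], [[14, -2, 127], [0, 0, -3.5], 1], [[22, -2, 127], [0, 0, -3.5], 1], [[30, -2, 127], [0, 0, -3.5], 1], [[38, -2, 127], [0, 0, -3.5], 1], [[46, -2, 127], [0, 0, -3.5], 1], [[54, -2, 127], [0, 0, -3.5], 1], [[62, -2, 127], [0, 0, -3.5], 1], [[70, -2, 127], [0, 0, -3.5], 1], [[78, -2, 127], [0, 0, -3.5], 1], [[86, -2, 127], [0, 0, -3.5], 1], [[92, -2, 127], [0, 0, -3.5], 1], [[92, -2, 127], [0, 0, -3.5], 1], [[92, -2, 127], [0, 0, -3.5], 1]])

```text
time: 3.65
ee_pos: [0.6164, -0.0342, 0.1432]
tcp_rot: [-179.9, 0.0, 0.1]
wrist_force: [0.1, -0.3, 0.6]
opening: 0.0
grasp_force: 0.0
```

Run:
```python
from h import *
p,P=cloud("scene"); np.savez("s1",p=p,P=P); c=p.astype(int)
m=(c[...,0]>120)&(c[...,1]<50)&(c[...,2]<60)&(P[...,2]>.1)&(abs(P[...,1]+.03)<.05)
print(m.sum(),P[m].mean(0) if m.any() else 0, telemetry.get_obs()["q"])
```

```text
14 [ 0.67641725 -0.03822464  0.13838924] [-3.21473135e+00  1.34156613e+01  7.77708231e+00  8.43607753e+01
  8.73605568e-02  1.76655004e+02]
```

Emit:
play_rows(increments=[[[0, 0, -35], [0, 0, 0], 1], [[0, 0, -80], [0, 0, 0], 0.8], [[-20, 20, -100], [0, 0, 0], 0.3], [[-60, 60, -100], [0, 0, 0], 0.3], [[-95, 105, -100], [0, 0, 0], 0.3], [[-120, 145, -100], [0, 0, 0], 0.3], [[-129, 159, -95], [0, 0, 0], 0.3], [[-129, 159, -80], [0, 0, 0], 0.3], [[-129, 159, -50], [0, 0, 0], 0.3], [[-129, 159, -20], [0, 0, 0], 0.3], [[-129, 159, 5], [0, 0, 0], 0.3], [[-129, 159, 18], [0, 0, 0], 0.3], [[-129, 159, 19], [0, 0, 0], 0.3]])

```text
time: 5.0
ee_pos: [0.4869, -0.1931, 0.1228]
tcp_rot: [-179.9, 0.1, 0.1]
wrist_force: [0.2, -0.4, 0.9]
opening: 0.0596
grasp_force: 0.0
```

Run:
```python
from h import *
p,P=cloud("wrist"); save(p[100:],"w2.png"); o=telemetry.get_obs();print(o["ee_pos"],o["opening"])
```

```text
[ 0.48749764 -0.19332692  0.12401931] 0.059821338465778036
```

View pics/w2.png

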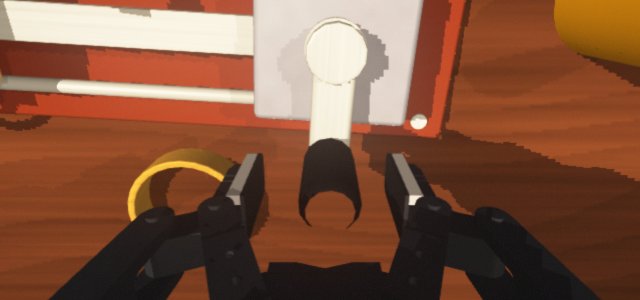

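The knob (330,180) stands centred between the open pads.

Emit:
play_rows(increments=[[[0, 0, 0], [0, 0, 0], 1], [[0, 0, 0], [0, 0, 0], 1], [[0, 0, 0], [0, 0, 0], 1], [[0, 0, 0], [0, 0, 0], 1], [[0, 0, 0], [0, 0, 0], 1], [[0, 0, 0], [0, 0, 0], 1]], grip_force=30)

```text
time: 5.65
ee_pos: [0.4884, -0.194, 0.1256]
tcp_rot: [-180.0, -0.1, 0.1]
wrist_force: [-0.7, -1.6, 6.7]
opening: 0.0252
grasp_force: 29.3
```

```bash
python3 -c "
from math import *
t=radians(176.5)
for f in range(0,361,10):
    a=t-radians(f); print(f,round(55*(cos(a)-cos(t)),1),round(-55*(sin(a)-sin(t)),1))"
```

```text
0 0.0 -0.0
10 1.4 -9.5
20 4.5 -18.6
30 9.0 -27.0
40 15.0 -34.5
50 22.2 -40.9
60 30.4 -45.9
70 39.3 -49.4
80 48.7 -51.3
90 58.3 -51.5
100 67.7 -50.1
110 76.8 -47.1
120 85.3 -42.5
130 92.8 -36.5
140 99.1 -29.4
150 104.1 -21.2
160 107.6 -12.3
170 109.5 -2.9
180 109.8 6.7
190 108.4 16.2
200 105.3 25.3
210 100.8 33.7
220 94.8 41.2
230 87.6 47.6
240 79.4 52.6
250 70.5 56.1
260 61.1 58.0
270 51.5 58.3
280 42.1 56.8
290 33.0 53.8
300 24.5 49.2
310 17.0 43.3
320 10.7 36.1
330 5.7 27.9
340 2.2 19.0
350 0.3 9.6
360 0.0 0.0
```

Emit:
play_rows(increments=[[[0.5, -4.7, 0], [0, 0, 0], 1], [[1.4, -9.5, 0], [0, 0, 0], 1], [[4.5, -18.6, 0], [0, 0, 0], 1], [[9, -27, 0], [0, 0, 0], 1], [[15, -34.5, 0], [0, 0, 0], 1], [[22.2, -40.9, 0], [0, 0, 0], 1], [[30.4, -45.9, 0], [0, 0, 0], 1], [[39.3, -49.4, 0], [0, 0, 0], 1], [[48.7, -51.3, 0], [0, 0, 0], 1], [[58.3, -51.5, 0], [0, 0, 0], 1], [[58.3, -51.5, 0], [0, 0, 0], 1], [[58.3, -51.5, 0], [0, 0, 0], 1]])

```text
time: 6.85
ee_pos: [0.547, -0.1434, 0.1255]
tcp_rot: [179.9, -0.2, 0.1]
wrist_force: [2.2, -7.4, 4.1]
opening: 0.0254
grasp_force: 29.6
```

```bash
cat > rk.py <<'E'
from h import *
from scipy.optimize import least_squares
for n,b in (("scene",(330,205,440,250)),("side",(295,125,345,210))):
    p,P=cloud(n); x0,y0,x1,y1=b; Q=P[y0:y1,x0:x1].reshape(-1,3); q=Q[abs(Q[:,2]-.079)<.003]
    r=cv2.minAreaRect((q[:,:2]*1000).astype(np.float32)); print(n,np.round(r[0],1),np.round(r[1],1))
o=telemetry.get_obs(); print(o["time"],o["ee_pos"],o["wrist_force"],o["opening"])
E
python3 rk.py
```

```text
scene [564.1 122.7] [190.9  83.3]
side [0. 0.] [0. 0.]
6.95 [ 0.54701987 -0.14340344  0.12557103] [ 2.29142995 -8.11494768  3.46334365] 0.024915079703632933
```

Emit:
play_rows(increments=[[[5, 2, 0], [0, 0, 0], 1], [[9.9, 2.9, 0], [0, 0, 0], 1], [[19, 5.9, 0], [0, 0, 0], 1], [[27.5, 10.5, 0], [0, 0, 0], 1], [[35, 16.5, 0], [0, 0, 0], 1], [[41.3, 23.6, 0], [0, 0, 0], 1], [[46.3, 31.8, 0], [0, 0, 0], 1], [[49.8, 40.7, 0], [0, 0, 0], 1], [[51.7, 50.1, 0], [0, 0, 0], 1], [[52, 59.7, 0], [0, 0, 0], 1], [[52, 59.7, 0], [0, 0, 0], 1]])

```text
time: 8.05
ee_pos: [0.5983, -0.2019, 0.1255]
tcp_rot: [-179.9, -0.1, 0.1]
wrist_force: [-2.2, -0.5, 7.9]
opening: 0.0253
grasp_force: 30.0
```

Emit:
play_rows(increments=[[[-0.5, 4.7, 0], [0, 0, 0], 1], [[-1.4, 9.5, 0], [0, 0, 0], 1], [[-4.5, 18.6, 0], [0, 0, 0], 1], [[-9, 27, 0], [0, 0, 0], 1], [[-15, 34.5, 0], [0, 0, 0], 1], [[-22.2, 40.9, 0], [0, 0, 0], 1], [[-30.4, 45.9, 0], [0, 0, 0], 1], [[-39.3, 49.4, 0], [0, 0, 0], 1], [[-48.7, 51.3, 0], [0, 0, 0], 1], [[-58.3, 51.6, 0], [0, 0, 0], 1], [[-67.7, 50.1, 0], [0, 0, 0], 1], [[-76.8, 47.1, 0], [0, 0, 0], 1], [[-85.3, 42.5, 0], [0, 0, 0], 1], [[-92.8, 36.6, 0], [0, 0, 0], 1], [[-99.1, 29.4, 0], [0, 0, 0], 1], [[-104.1, 21.2, 0], [0, 0, 0], 1], [[-107.6, 12.3, 0], [0, 0, 0], 1], [[-109.5, 2.9, 0], [0, 0, 0], 1], [[-109.8, -6.7, 0], [0, 0, 0], 1]])

```text
time: 9.95
ee_pos: [0.4883, -0.196, 0.1256]
tcp_rot: [179.9, -0.1, 0.1]
wrist_force: [-1.4, -6.3, 6.5]
opening: 0.025
grasp_force: 30.0
```

```bash
python3 rk.py
```

```text
scene [565.6 156.3] [191.6  84.1]
side [565.  153.4] [192.4  80.1]
10.05 [ 0.48841409 -0.19491508  0.12554521] [-3.93535566 -0.1981511   9.1918606 ] 0.02502410073311751
```

```bash
cat > ring.py <<'E'
from h import *
from scipy.optimize import least_squares
def ring(P):
    q=P.reshape(-1,3); q=q[np.isfinite(q).all(1)]
    q=q[(abs(q[:,2]-.2)<.012)&(np.hypot(q[:,0]-.566,q[:,1]-.191)<.056)]
    f=lambda t:np.hypot(np.hypot(q[:,0]-t[0],q[:,1]-t[1])-.038,q[:,2]-t[2])-t[3]
    s=least_squares(f,[.566,.191,.2,.004],loss="soft_l1",f_scale=.0015); return len(q),s.x
if __name__=="__main__":
    np.set_printoptions(precision=4,suppress=True)
    for n in("scene","side","s1"): print(n,*ring(np.load(n+".npz")["P"]))
E
python3 ring.py
```

```text
scene 352 [0.5685 0.1936 0.2012 0.0033]
side 185 [0.5665 0.1906 0.2007 0.0033]
s1 351 [0.5683 0.1938 0.2011 0.0033]
```

Emit:
play_rows(increments=[[[0.5, -4.7, 0], [0, 0, 0], 1], [[1.4, -9.5, 0], [0, 0, 0], 1], [[4.5, -18.6, 0], [0, 0, 0], 1], [[9, -27, 0], [0, 0, 0], 1], [[15, -34.5, 0], [0, 0, 0], 1], [[22.2, -40.9, 0], [0, 0, 0], 1], [[30.4, -45.9, 0], [0, 0, 0], 1], [[39.3, -49.4, 0], [0, 0, 0], 1], [[48.7, -51.3, 0], [0, 0, 0], 1], [[58.3, -51.5, 0], [0, 0, 0], 1], [[67.7, -50.1, 0], [0, 0, 0], 1], [[76.8, -47.1, 0], [0, 0, 0], 1], [[85.3, -42.5, 0], [0, 0, 0], 1], [[92.8, -36.5, 0], [0, 0, 0], 1], [[99.1, -29.4, 0], [0, 0, 0], 1], [[104.1, -21.2, 0], [0, 0, 0], 1], [[107.6, -12.3, 0], [0, 0, 0], 1], [[109.5, -2.9, 0], [0, 0, 0], 1], [[109.8, 6.7, 0], [0, 0, 0], 1]])

```text
time: 11.95
ee_pos: [0.5984, -0.2007, 0.1255]
tcp_rot: [-179.8, -0.1, 0.2]
wrist_force: [-4.9, 6.8, 8.6]
opening: 0.0251
grasp_force: 30.3
```

Emit:
play_rows(increments=[[[-0.5, 4.7, 0], [0, 0, 0], 1], [[-1.4, 9.5, 0], [0, 0, 0], 1], [[-4.5, 18.6, 0], [0, 0, 0], 1], [[-9, 27, 0], [0, 0, 0], 1], [[-15, 34.5, 0], [0, 0, 0], 1], [[-22.2, 40.9, 0], [0, 0, 0], 1], [[-30.4, 45.9, 0], [0, 0, 0], 1], [[-39.3, 49.4, 0], [0, 0, 0], 1], [[-48.7, 51.3, 0], [0, 0, 0], 1], [[-58.3, 51.6, 0], [0, 0, 0], 1], [[-67.7, 50.1, 0], [0, 0, 0], 1], [[-67.7, 50.1, 0], [0, 0, 0], 1]])

```text
time: 13.15
ee_pos: [0.5309, -0.2521, 0.1256]
tcp_rot: [-180.0, -0.2, 0.1]
wrist_force: [-0.3, -1.7, 7.1]
opening: 0.0252
grasp_force: 30.3
```

Run:
```python
from h import *
from ring import ring
from scipy.optimize import least_squares
np.set_printoptions(precision=4,suppress=True)
for n in("scene","side"):
    p,P=cloud(n); save(p,n+"2.png"); np.savez(n+"2",p=p,P=P)
    print(n,ring(P))
    Q=P.reshape(-1,3); q=Q[(abs(Q[:,2]-.079)<.003)&(abs(Q[:,0]-.566)<.05)&(abs(Q[:,1]-.187)<.11)]
    r=cv2.minAreaRect((q[:,:2]*1000).astype(np.float32)); print(np.round(r[0],1),np.round(r[1],1),r[2])
    c=p.reshape(-1,3).astype(int); m=(c[:,1]>c[:,0]+15)&(abs(Q[:,0]-.65)<.03)&(abs(Q[:,1]-.187)<.02)&(Q[:,2]>.02); print("tab",m.sum(),np.median(Q[m],0),Q[m].min(0),Q[m].max(0))
    m=(Q[:,0]>.612)&(Q[:,0]<.65)&(abs(Q[:,1]-.187)<.03)&(Q[:,2]>.04)&(Q[:,2]<.08); print("pointer",m.sum(),np.median(Q[m],0))
a=cv2.resize(cv2.imread("pics/scene2.png")[170:310,320:480],None,fx=3,fy=3); b=cv2.resize(cv2.imread("pics/side2.png")[110:215,280:380],None,fx=3,fy=4)
cv2.imwrite("pics/c2.png",np.hstack([a,b[:420]]))
```

```text
scene (351, array([0.5684, 0.1938, 0.2012, 0.0032]))
[567.4 191.7] [191.7  83.2] 86.66976165771484
tab 26 [0.6574 0.1872 0.057 ] [0.6435 0.1862 0.0205] [0.666  0.1903 0.0651]
pointer 128 [0.6216 0.1839 0.0453]
side (0, array([0.566, 0.191, 0.2  , 0.004]))
[599.5 118.9] [13.4  3.2] 87.85897064208984
tab 53 [0.6561 0.184  0.04  ] [0.6456 0.1808 0.0201] [0.6663 0.1889 0.0624]
pointer 48 [0.6246 0.1817 0.0462]
```

View pics/c2.png

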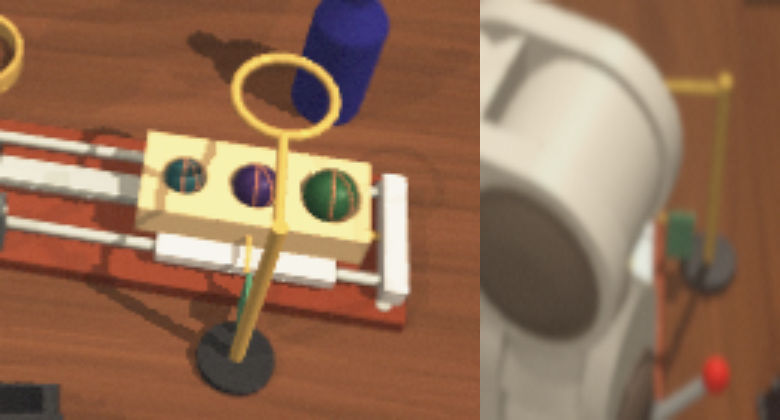

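The scene view shows the rack about 2 mm short of the ring; the clamp is off. I'll make the last increment, release, and check from overhead.

Emit:
play_rows(increments=[[[-4, -1, 0], [0, 0, 0], 1], [[-8.2, -2.7, 0], [0, 0, 0], 1], [[-12, -4.5, 0], [0, 0, 0], 1], [[-15.9, -6.6, 0], [0, 0, 0], 1], [[-15.9, -6.6, 0], [0, 0, 0], 1], [[-15.9, -6.6, 0], [0, 0, 0], 0.4], [[-15.9, -6.6, 0], [0, 0, 0], 0.4], [[-15.9, -6.6, 0], [0, 0, 0], 0.4], [[-15.9, -6.6, -40], [0, 0, 0], 0.4], [[-15.9, -6.6, -85], [0, 0, 0], 0.4], [[-15.9, -6.6, -130], [0, 0, 0], 0.4], [[-15.9, -6.6, -175], [0, 0, 0], 0.4]])

```text
time: 14.45
ee_pos: [0.5142, -0.2451, 0.3004]
tcp_rot: [-179.9, 0.0, 0.1]
wrist_force: [0.6, -0.1, -0.4]
opening: 0.0508
grasp_force: 0.0
```

Emit:
play_rows(increments=[[[-5, -40, -20], [0, 0, -5], 1], [[-10, -90, -40], [0, 0, -10], 1], [[-15, -400, -60], [0, 0, -30], 1], [[-15, -400, -60], [0, 0, -30], 1], [[-15, -400, -60], [0, 0, -30], 1], [[-15, -400, -60], [0, 0, -30], 1], [[-15, -400, -60], [0, 0, -30], 1], [[-15, -400, -60], [0, 0, -30], 1], [[-15, -400, -60], [0, 0, -30], 1], [[-15, -400, -60], [0, 0, -30], 1], [[-15, -400, -60], [0, 0, -30], 1], [[-15, -400, -60], [0, 0, -30], 1], [[-15, -400, -60], [0, 0, -30], 1]])

```text
time: 15.75
ee_pos: [0.4988, 0.1532, 0.3597]
tcp_rot: [-179.9, -0.0, 30.0]
wrist_force: [-0.6, -0.6, -0.3]
opening: 0.0002
grasp_force: 0.0
```

```bash
cat > chk.py <<'E'
from h import *
from ring import ring
import sys
from scipy.optimize import least_squares
np.set_printoptions(precision=4,suppress=True)
e=np.array([.061,.998])
for n in("scene","side","wrist"):
    p,P=cloud(n); save(p,n+sys.argv[1]+".png")
    k,r=ring(P); Q=P.reshape(-1,3)
    q=Q[(abs(Q[:,2]-.079)<.003)&(abs(Q[:,0]-.566)<.055)&(abs(Q[:,1]-.187)<.11)]
    if len(q)<50: print(n,"blocked",k); continue
    t=cv2.minAreaRect((q[:,:2]*1000).astype(np.float32)); c=np.array(t[0])/1000
    m=Q[(Q[:,2]>.084)&(Q[:,2]<.105)&(np.hypot(Q[:,0]-.567,Q[:,1]-.193)<.026)]
    s=least_squares(lambda x:np.linalg.norm(m-x,axis=1)-.02,[.567,.193,.077],loss="soft_l1",f_scale=.001).x
    print(n,"ring",k,r,"rack",c,np.round(t[1],1),"marble",len(m),s,"short mm: rack",1e3*(r[:2]-c)@e,"marble",1e3*(r[:2]-s[:2])@e)
o=telemetry.get_obs(); print(o["time"],o["ee_pos"],o["tcp_rot"][2],o["q"][5])
E
python3 chk.py 3
```

```text
scene ring 348 [0.5685 0.1938 0.2012 0.0033] rack [0.5677 0.1939] [192.2  83.8] marble 128 [0.5672 0.1938 0.0768] short mm: rack -0.08635953762497312 marble 0.03160269075207167
side ring 186 [0.5672 0.1892 0.2012 0.0033] rack [0.5655 0.1879] [192.2  79.8] marble 70 [0.5656 0.1903 0.076 ] short mm: rack 1.3750119468127306 marble -1.0169429848320704
wrist ring 2953 [0.5703 0.1941 0.113  0.0909] rack [0.5649 0.1937] [190.3  79.9] marble 789 [0.5649 0.1942 0.0773] short mm: rack 0.7341483280678229 marble 0.24575578401673998
15.9 [0.4988 0.1537 0.3597] 30.05292931501799 167.0306260307356
```

View pics/wrist3.png

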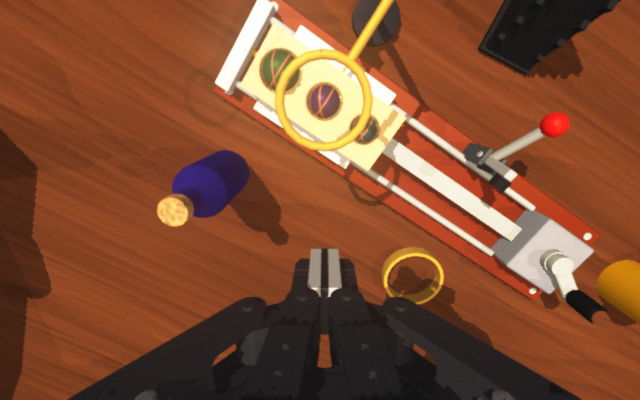

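Overhead, the middle marble (324,100) sits inside the ring (324,100); the clamp lies off. I'll refine the wrist ring fit.

Run:
```python
from h import *
from scipy.optimize import least_squares
np.set_printoptions(precision=4,suppress=True)
p,P=cloud("wrist"); q=P.reshape(-1,3); q=q[(abs(q[:,2]-.2)<.008)&(np.hypot(q[:,0]-.566,q[:,1]-.191)<.056)]
d=np.hypot(q[:,0]-.566,q[:,1]-.192); print(len(q),np.percentile(d,[5,50,95]))
q=q[d>.028]
s=least_squares(lambda t:np.hypot(q[:,0]-t[0],q[:,1]-t[1])-t[2],[.566,.192,.038],loss="soft_l1",f_scale=.001).x
print("ring",s,np.median(q[:,2]))
for c in((.5649,.1937),(.5649,.1942)): print(1e3*(s[:2]-c)@np.array([.061,.998]))
for n in "bottle",: pass
```

```text
2952 [0.0328 0.0377 0.0452]
ring [0.5655 0.194  0.0376] 0.20381592323437064
0.3690650340313432
-0.12993496596865722
```

Run:
```python
from h import *
np.set_printoptions(precision=4,suppress=True)
p,P=cloud("scene"); _,S=cloud("side")
for n,X in(("scene",P),("side",S)):
    Q=X.reshape(-1,3); q=Q[(Q[:,0]>.645)&(Q[:,0]<.95)&(abs(Q[:,1]+.05)<.15)&(Q[:,2]>.02)]
    c=p.reshape(-1,3)
    for lo,hi in((.02,.06),(.06,.1),(.1,.118),(.118,.16)):
        t=q[(q[:,2]>lo)&(q[:,2]<=hi)]
        if len(t): print(n,lo,len(t),t.min(0),t.max(0))
```

```text
scene 0.02 304 [ 0.7475 -0.0284  0.0201] [0.8265 0.0522 0.0599]
scene 0.06 370 [ 0.773  -0.0248  0.06  ] [0.827  0.0525 0.1   ]
scene 0.1 299 [ 0.6475 -0.0325  0.1001] [0.8268 0.052  0.118 ]
scene 0.118 167 [ 0.6645 -0.0478  0.118 ] [0.8251 0.0514 0.1454]
side 0.02 378 [ 0.7434 -0.033   0.02  ] [0.8235 0.0403 0.06  ]
side 0.06 339 [ 0.7641 -0.0321  0.06  ] [0.8235 0.041  0.1   ]
side 0.1 185 [ 0.6458 -0.0425  0.1003] [0.8232 0.0488 0.1179]
side 0.118 108 [ 0.6509 -0.052   0.118 ] [0.8221 0.0463 0.1438]
```

Emit:
play_rows(increments=[[[10, 30, 10], [0, 0, 4], 1], [[22, 66, 20], [0, 0, 10], 1], [[90, 271, 60], [0, 0, 30], 1], [[90, 271, 60], [0, 0, 30], 1], [[90, 271, 60], [0, 0, 30], 1], [[90, 271, 60], [0, 0, 30], 1], [[90, 271, 60], [0, 0, 30], 1], [[90, 271, 60], [0, 0, 30], 1], [[90, 271, 60], [0, 0, 30], 1], [[90, 271, 60], [0, 0, 30], 1], [[90, 271, 60], [0, 0, 30], 1]])

```text
time: 17.15
ee_pos: [0.7119, -0.0336, 0.3011]
tcp_rot: [-179.9, -0.1, 0.2]
wrist_force: [1.2, -0.1, 0.2]
opening: 0.0003
grasp_force: 0.0
```

Emit:
play_rows(increments=[[[0, 1, 40], [0, 0, 0], 1], [[0, 1, 85], [0, 0, 0], 1], [[0, 1, 130], [0, 0, 0], 1], [[0, 1, 155], [0, 0, 0], 1], [[0, 1, 161], [0, 0, 0], 1], [[-10, 1, 161], [0, 0, 0], 1], [[-20, 1, 161], [0, 0, 0], 1], [[-28, 1, 161], [0, 0, 0], 1], [[-36, 1, 161], [0, 0, 0], 1], [[-44, 1, 161], [0, 0, 0], 1], [[-52, 1, 161], [0, 0, 0], 1], [[-60, 1, 161], [0, 0, 0], 1], [[-68, 1, 161], [0, 0, 0], 1], [[-76, 1, 161], [0, 0, 0], 1], [[-84, 1, 161], [0, 0, 0], 1], [[-92, 1, 161], [0, 0, 0], 1], [[-98, 1, 161], [0, 0, 0], 1], [[-98, 1, 161], [0, 0, 0], 1], [[-98, 1, 161], [0, 0, 0], 1]])

```text
time: 19.05
ee_pos: [0.6146, -0.0356, 0.1384]
tcp_rot: [-179.9, -0.0, 0.1]
wrist_force: [-0.7, -0.8, 0.7]
opening: 0.0001
grasp_force: 0.0
```

Emit:
play_rows(increments=[[[0, 0, -40], [0, 0, 0], 1], [[0, 0, -85], [0, 0, 0], 1], [[-30, 0, -130], [0, 0, 0], 1], [[-75, 0, -170], [0, 0, 0], 1], [[-120, 20, -200], [0, 0, 0], 1], [[-160, 60, -200], [0, 0, 0], 1], [[-200, 100, -200], [0, 0, 0], 1], [[-230, 130, -200], [0, 0, 0], 1], [[-230, 130, -200], [0, 0, 0], 1], [[-230, 130, -200], [0, 0, 0], 1]])

```text
time: 20.05
ee_pos: [0.3834, -0.168, 0.339]
tcp_rot: [-180.0, -0.1, -0.1]
wrist_force: [0.9, 0.2, 0.5]
opening: -0.0001
grasp_force: 0.0
```

```bash
python3 chk.py 4
python3 - <<'E'
from h import *
for n in("scene","side"):
    p,P=cloud(n); c=p.astype(int); m=(c[...,0]>120)&(c[...,1]<50)&(c[...,2]<60)&(P[...,2]>.1)&(abs(P[...,1]+.03)<.05); print(n,m.sum(),P[m].mean(0) if m.any() else 0)
a=cv2.imread("pics/scene4.png")[60:340,100:500]; cv2.imwrite("pics/f.png",cv2.resize(a,None,fx=2,fy=2))
E
```

```text
scene ring 349 [0.5685 0.1938 0.2014 0.0032] rack [0.5676 0.194 ] [192.3  83.7] marble 128 [0.5676 0.1941 0.0769] short mm: rack -0.12323107724025645 marble -0.24182305615211802
side ring 185 [0.5668 0.1896 0.2005 0.0032] rack [0.5657 0.1895] [191.8  79.8] marble 71 [0.5655 0.1912 0.0761] short mm: rack 0.149122236782589 marble -1.465111240879208
wrist ring 0 [0.566 0.191 0.2   0.004] rack [0.5443 0.1436] [89.8 44.5] marble 0 [0.567 0.193 0.077] short mm: rack 48.62823956298827 marble -2.0570000000000017
20.2 [ 0.3854 -0.1663  0.3381] 0.1157571374837598 156.47593526756071
scene 2 [ 0.57259153 -0.02931623  0.13775338]
side 0 0
```

View pics/f.png

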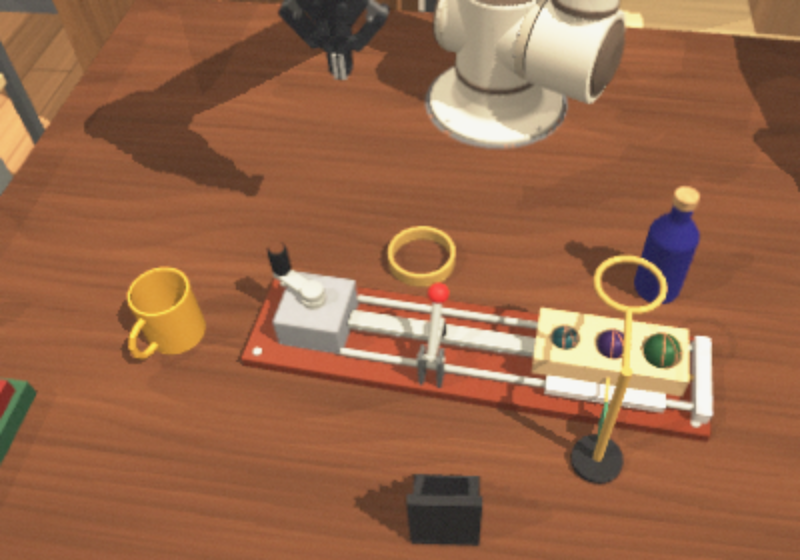

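The clamp is back on: the red ball (438,292 in the crop) leans toward the robot, as it did at the start. The marbles are in their holes, the bystanders look undisturbed, and the rack is centred to within about 1 mm.

```bash
python3 -c "
from workcell import workorder
print(workorder.job_done())"
```

```text
the job is handed in; nothing more can be done
None
```

I swung the clamp off, wound the crank about 1.83 turns clockwise until the middle marble sat under the ring (within about 1 mm by the cameras), swung the clamp back on, and handed the job in at about 20 s.

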